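# Set and relock the depth stop

### The job

Set the depth stop of the little green forming press: slacken its lever jam nut well, turn the brass-knobbed stop screw down until its foot just bears lightly on the brass gauge button, then swing the nut's lever back until it is firmly tight again. Be gentle: do not force the screw hard onto the button, do not overtighten the nut, and leave the jar, the bowl and the screwdriver where they are.

Things in the scene. Friction and masses are not known exactly. Their poses are not given: they have to be found in the camera images.
- stand: Green cast C-frame bolted to the bench, fixed in each run. Origin on the bench surface (z up) below the vertical screw axis: screw, nut, foot and button all lie on its z axis. Base plate 190 x 120 x 16 mm reaches x -115 to +75 mm; column 36 x 56 mm centred at x -82 mm, up to 120 mm; arm 44 mm wide over x -100 to +18 mm, z 96 to 120 mm. At yaw 0 the column is on the robot's side.
- spindle: The steel stop spindle under the arm with its round foot (24 mm diameter); it turns with the stop screw and is fed down by it. Origin coincides with that of the stand at the start and sinks with the spindle. Locking the jam nut presses the foot down a little harder, by some 5 to 10 N.
- knob_grip (a point): Point on the screw axis inside the brass wing knob, 188 mm above the bench; turns with the knob, does not sink. The wing is an upright bar 36 mm long (this point's x axis), 10 mm thick (y axis), 34 mm tall, from 166 to 200 mm above the bench: pinch it across its thickness from above. The knob drives the screw through a torsion spring (1.2 N m per rad), so it springs back a little when let go.
- screw (a joint): Turn of the stop screw in rad; 0 at the start, grows clockwise from above (foot sinks 2 mm per rad). Locked while the jam nut is tight (0.4 N m or more to slip). With the nut slack it takes about 0.03 N m until the foot meets the button; then load and torque climb together: 0.07 N m more at 10 N on the button, 0.15 N m more at 20 N, some 0.45 rad after touch. Stays where it is left.
- foot_face (a point): Centre of the flat underside of the spindle's foot, 64 mm above the bench at the start.
- gauge: Brass gauge button, 28 mm diameter, on a steel anvil of 44 mm diameter, under the foot, fixed. Origin on the bench under the screw axis. Its top lies 1.0 to 4.2 mm below the foot at the start; the height differs from run to run and is not measured: find it by feel. A light bearing is some 5 to 20 N; over 40 N spoils it.
- nut (a joint): Angle of the lever jam nut in rad, growing counter-clockwise from above (loosening). Seats at about -0.1; below that the tightening torque grows: 0.3 N m at -0.45, 0.45 N m at -0.6, some 0.8 N m at -1.2, which is too much. About half of that loosens it. Starts tight at -0.75 to -0.60. Above 0 it turns freely (0.02 N m), to a stop at 1.3. It stays where it is left.
- lever_ball (a point): Centre of the red ball (18 mm diameter) at the end of the nut's lever, 80 mm from the screw axis, 150 mm above the bench. The lever is a round 8 mm bar sloping up from 130 mm height at 12 mm from the axis. At joint value q it points at q - 1.5 rad about the stand's z axis, from the stand's x axis (to its -y side). Nut 30 mm across, 14 mm high, on top of the arm. Push the lever sideways.
- jar: Amber glass jar, 56 mm diameter, 75 mm tall, loose. Origin centre of underside. Bystander.
- bowl: Small wooden bowl, 72 mm diameter, 32 mm tall, loose. Origin centre of underside. Bystander.
- screwdriver: Yellow-handled screwdriver, 150 mm long, lying on the bench, loose. Bystander.
Things that resemble listed ones, but are neither listed nor needed, are in the scene too. There is more than one size of the stand; the job needs the smallest.

How it is judged:
On the way, in this order (a step that is already met when the one before it is completed fails the run):
1. the jam nut is slackened well: its joint is above 0.2 rad (value of joint nut above 0.2 rad), for 0.2 s.
2. with the nut still slack (joint above 0.1 rad) the screw's foot bears on the gauge button with 3 N or more (contact force between spindle and gauge above 3 N and value of joint nut above 0.1 rad), for 0.2 s.
At the end, for the whole second after the job is handed in: The spindle's foot bears on the gauge button with 2 to 35 N, the jam nut is firmly tight again (its joint below -0.45 rad, which takes some 0.3 N m), and screw and nut are at rest (value of joint nut below -0.45 rad and contact force between spindle and gauge between 2 and 35 N and velocity of joint nut between -0.05 and 0.05 rad/s and velocity of joint screw between -0.05 and 0.05 rad/s); the robot touches nothing.
It fails at once if the screw's foot is forced onto the gauge button with more than 40 N (contact force between spindle and gauge above 40 N).
It fails at once if the jam nut is overtightened (joint below -1.25 rad, over 0.8 N m) (value of joint nut below -1.25 rad).
It fails at once if the jar is moved more than 25 mm (distance of jar from where it was at the start of the episode above 0.025 m).
It fails at once if the bowl is moved more than 25 mm (distance of bowl from where it was at the start of the episode above 0.025 m).
It fails at once if the screwdriver is moved more than 25 mm (distance of screwdriver from where it was at the start of the episode above 0.025 m).
It also fails if it takes over 72 s, if anything falls off the work surface, if the arm or the gripper's body presses on something with over 40 N, if the wrist force passes 120 N, or if a joint passes its speed limit or range.

### The arm

A 6-joint arm with a two-finger parallel gripper is mounted at the origin on the work surface. World frame = base frame: x ahead of the robot, y to its left, z up, the work surface at z = 0. Lengths are in m, angles in rad, forces in N, time in s.
With the tool pointing down it reaches from about 0.25 to 0.725 m from the base axis. Payload 4 kg.
Tool frame: the origin (TCP) lies on the centre line of the jaws, within the pads' length; the fingertips stand 25 mm ahead of it and the grasp point (between the pads) lies 6 mm ahead of it; z points along the fingers, x is the direction in which the jaws open and shut, and the axes are right-handed (so a half turn about z gives the same grasp; the last joint's range is limited). The gripper opens to 85 mm and grips with 20 to 120 N. Pads are 22 mm wide; open, the fingers measure 114 mm over their backs; the gripper's body (76 mm by 85 mm) begins 54 mm behind the grasp point. The pads swing forward as they close: fully open they stand 13 mm farther back than shut.
Start: joints at [1.163, 0.241, 0.005, 1.335, 0, 1.571], TCP at [0.198, 0.459, 0.256] pointing down, gripper open.
Joint ranges: [-2.72, 2.72], [-1.05, 1.87], [-1.09, 1.28], [-1.99, 2.15], [-1.42, 1.44], [-3.14, 3.14]. Speed limits (rad/s): [2.79, 2.79, 3.14, 3.14, 3.14, 3.14].

### API

Orientations are given as a unit quaternion [x, y, z, w].
In Python, from workcell import bot, imaging, order gives the robot as it stands.
- The arm moves only by the tool carry_out, never from a script. Its argument "moves" is a list of rows, each a list of 5 numbers: the shift along the tool's x, y, z scaled (see below), then the turn about the tool's z scaled (see below), then the opening, from -1 (shut) to 1 (fully open). In form: [[tx, ty, tz, roll, hand], ...]. A call has 1 to 20 rows; each row is the pose to reach, as a shift and turn from the pose commanded when the call began, along the tool's axes at that moment; what a row does not reach only later rows make up. The controller multiplies each number of a shift by 0.1 m and each number of a turn by 90 degrees. A row lasts 1/10 s, in which the tool goes at most 50 mm and 8.59 degrees, less where a joint would pass 70% of its speed; a pose out of reach is approached as far as the arm can. A call with a number of a shift or a turn outside -1 to 1 is refused whole. A call with a gripper value outside its range is refused whole. The fingers move at their own pace and stop on an object; the grip force is fixed at half the most. Time passes only in rows, so rows that repeat a pose let the fingers close. It gives the time, the measured TCP pose, the force and the opening at its end, in the units of the state.
- bot.get_obs(): the state, without advancing time (a new reading comes with each control period).
- imaging.camera(name): name is "scene" or "top"; returns the picture (480x640x3 uint8, red, green, blue); there is no depth.
- imaging.camera_model(name): a dict with "fovy" (degrees; the focal length in pixels is half the picture's height over the tangent of half this angle, whatever the lens; pixels are square), "cx", "cy" (the principal point, pixels), "eye" and "rotation" of the camera in the world. Camera axes: x right, y up, looking along -z (the intrinsics and any distortion apply to the point x, -y, -z); pixel columns grow to the right and rows downward; lengths in m; the calibration is good to about 2 mm. A picture is of the moment at which its call begins. camera_model takes no time and is no camera call.
- order.job_done(): hands the job in, once; it reports no verdict.
The state is a dict: "clock": time; "joint_pos": joint angles; "joint_vel": joint speeds; "tau": joint torques, N m; "eef_pos": TCP position; "tool_rot": TCP orientation; "ft_force": force on the tool from outside, world axes, zero at the start; "ft_torque": the same for the moment, N m; "grip_width": finger opening in m.
Only numpy, scipy, OpenCV 4.12 (cv2) and the standard library are available. Lean on these libraries where they do the work, as an engineer would, in place of code of your own. Each camera call takes 0.05 s, during which the arm holds its last target.

## Working session

There is one attempt and no reset: what is moved stays moved. The work goes in short steps, Python scripts to look and compute and a tool call to move; the robot and the scene stay as the last step left them, time stands still between calls to the robot, and variables do not carry over. Pictures are saved under pics/ and viewed, and the job is handed in when it is done.

Besides the shell and the picture viewer there is one more tool, called after "Call:" as name(argument=value, ...) on one line, values as JSON. carry_out: Moves the arm, as the interface text tells. Its arguments: {"type":"object","properties":{"moves":{"type":"array","items":{"type":"array","items":{"type":"number","minimum":-1,"maximum":1}}}},"required":["moves"]}

```bash
ls; mkdir -p pics; python3 - <<'E'
from workcell import bot, imaging, order
import cv2
for n in("scene","top"):
    cv2.imwrite(f"pics/{n}0.png",imaging.camera(n)[:,:,::-1]); print(n,imaging.camera_model(n))
print(bot.get_obs())
E
```

```text
pics
scene {'fovy': 43.5197131476765, 'cx': 325.07188786754176, 'cy': 230.99556294694696, 'eye': array([1.40248458, 0.50895205, 0.94972344]), 'rotation': array([0.21148761, 0.38112968, 0.77976137, 0.44942781])}
top {'fovy': 48.191587007617635, 'cx': 320.02923632760394, 'cy': 239.72285034265747, 'eye': array([ 0.31395326, -0.00694293,  1.22136042]), 'rotation': array([ 0.07710273, -0.07268278, -0.66916123,  0.73552405])}
{'clock': 0.1, 'joint_pos': array([1.16297875e+00, 2.41329940e-01, 3.83129920e-03, 1.33521112e+00,
       6.73531998e-07, 1.57083458e+00]), 'joint_vel': array([-4.10264858e-05, -2.10006305e-03,  1.99992763e-03, -2.31854235e-04,
        4.60922491e-04,  1.58268665e-03]), 'tau': array([-6.80436460e-05, -3.73137617e+01,  2.53010362e+01,  1.08382112e-02,
       -1.86381556e-05,  5.50849350e-06]), 'eef_pos': array([0.19809072, 0.45850245, 0.25549524]), 'tool_rot': array([ 8.35655634e-01,  5.49252898e-01, -7.99650298e-04,  5.25228409e-04]), 'ft_force': array([ 0.69948826, -0.69163197,  0.55436374]), 'ft_torque': array([ 0.03676461, -0.00335333, -0.06712974]), 'grip_width': 0.08540537928711588}
```

View pics/scene0.png

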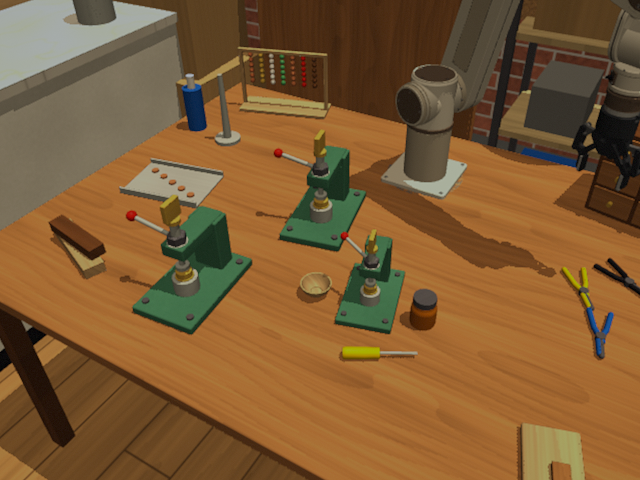

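View pics/top0.png

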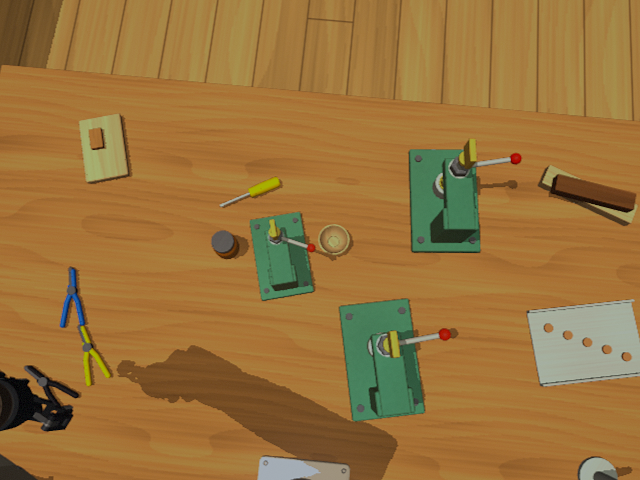

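The smallest press is the one at top-view (280,255), with its red ball at (311,248) and its knob at about (274,230). The bowl is at (334,240), the jar at (225,244) and the screwdriver at (250,192). Next I'll measure them.

```bash
cat > h.py <<'E'
import numpy as np, cv2
from scipy.spatial.transform import Rotation as R
from workcell import bot, imaging, order
def cam(n):
    m=imaging.camera_model(n); f=240/np.tan(np.radians(m['fovy']/2)); return m,f,R.from_quat(m['rotation']).as_matrix()
def ray(n,u,v):
    m,f,M=cam(n); d=M@np.array([(u-m['cx'])/f,-(v-m['cy'])/f,-1]); return np.array(m['eye']),d/np.linalg.norm(d)
def onz(n,u,v,z):
    e,d=ray(n,u,v); return e+d*(z-e[2])/d[2]
def proj(n,p):
    m,f,M=cam(n); c=M.T@(np.array(p)-m['eye']); return np.array([m['cx']-f*c[0]/c[2], m['cy']+f*c[1]/c[2]])
def tri(a,b):
    A=np.zeros((3,3));y=np.zeros(3)
    for e,d in(a,b):
        P=np.eye(3)-np.outer(d,d);A+=P;y+=P@e
    p=np.linalg.solve(A,y); return p,[np.linalg.norm((np.eye(3)-np.outer(d,d))@(p-e)) for e,d in(a,b)]
def blobs(img,lo,hi,roi,minA=15):
    hsv=cv2.cvtColor(img,cv2.COLOR_RGB2HSV); m=cv2.inRange(hsv,lo,hi)
    k=np.zeros_like(m);u0,v0,u1,v1=roi;k[v0:v1,u0:u1]=255;m&=k
    n,l,s,c=cv2.connectedComponentsWithStats(m)
    return [(s[i,4],tuple(c[i].round(1)),tuple(s[i,:4])) for i in range(1,n) if s[i,4]>=minA],m
E
python3 - <<'E'
from h import *
t=cv2.imread("pics/top0.png")[:,:,::-1].copy(); s=cv2.imread("pics/scene0.png")[:,:,::-1].copy()
rt=(235,200,330,310); rs=(325,220,410,335)
for nm,lo,hi in(("red",(0,190,90),(5,255,255)),("green",(65,80,30),(90,255,255)),("brass",(22,150,100),(32,255,255))):
    for im,r in((t,rt),(s,rs)):
        b,m=blobs(im,lo,hi,r); print(nm,[(int(x[0]),x[1],[int(q) for q in x[2]]) for x in b])
        if nm=="green":
            cn=max(cv2.findContours(m,0,2)[0],key=cv2.contourArea); print(cv2.minAreaRect(cn), cv2.boxPoints(cv2.minAreaRect(cn)).round(1).tolist())
v=np.hstack([cv2.resize(t[195:315,220:360],None,fx=4,fy=4)[:,:,::-1]]);cv2.imwrite("pics/zt.png",v)
cv2.imwrite("pics/zs.png",cv2.resize(s[220:340,325:455],None,fx=5,fy=5)[:,:,::-1])
E
```

```text
red [(45, (np.float64(310.8), np.float64(247.7)), [307, 244, 8, 8])]
red [(38, (np.float64(343.9), np.float64(234.9)), [341, 232, 7, 7])]
green [(3267, (np.float64(280.3), np.float64(257.3)), [250, 213, 63, 87])]
((280.8931579589844, 255.95712280273438), (80.37767028808594, 51.62339782714844), 80.90972137451172) [[249.10000610351562, 220.39999389648438], [300.0, 212.1999969482422], [312.70001220703125, 291.6000061035156], [261.79998779296875, 299.70001220703125]]
green [(390, (np.float64(335.5), np.float64(233.0)), [325, 220, 28, 31]), (2116, (np.float64(372.1), np.float64(293.7)), [336, 236, 68, 97])]
((372.9411926269531, 283.23529052734375), (55.298118591308594, 95.07396697998047), 14.03624439239502) [[334.6000061035156, 322.6000061035156], [357.6000061035156, 230.39999389648438], [411.29998779296875, 243.8000030517578], [388.20001220703125, 336.1000061035156]]
brass [(122, (np.float64(273.4), np.float64(229.2)), [269, 219, 11, 19])]
brass [(49, (np.float64(372.4), np.float64(234.8)), [369, 229, 7, 12]), (21, (np.float64(375.0), np.float64(247.9)), [373, 245, 5, 6]), (18, (np.float64(374.1), np.float64(290.2)), [371, 285, 6, 10])]
```

View pics/zt.png

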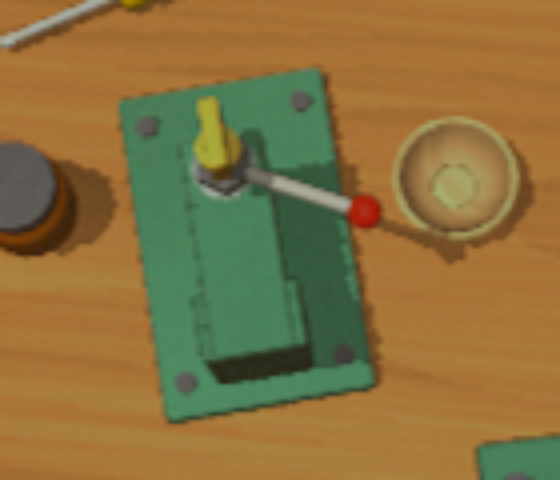

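View pics/zs.png

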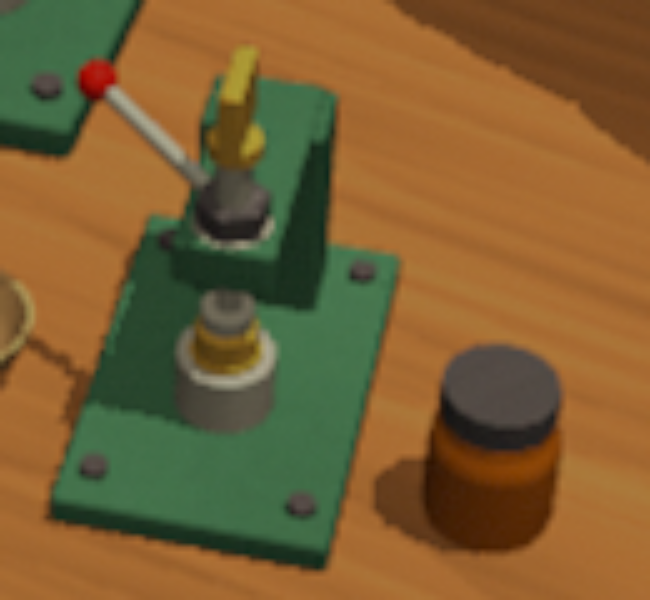

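```bash
python3 - <<'E'
from h import *
c=[np.array([u,v])/4+[220-.4,195-.4] for u,v in((122,100),(322,70),(376,385),(168,420))]
P=np.array([onz("top",*q,.016) for q in c])
print(P.round(4), np.linalg.norm(np.diff(P[[0,1,2,3,0]],axis=0),axis=1))
ce=P.mean(0); ax=(P[0]+P[1]-P[2]-P[3])/2; yaw=np.arctan2(ax[1],ax[0]); ux=ax/np.linalg.norm(ax)
y2=P[0]-P[1]+P[3]-P[2]; print("yaw",yaw,"yaw from y",np.arctan2(-y2[0],y2[1]))
o=ce+ux*0.020; print("origin",o)  # centre is x=-20
cs=[np.array([u,v])/5+[325-.4,220-.4] for u,v in((52,515),(322,558),(400,260),(150,220))]
Q=np.array([onz("scene",*q,.016) for q in cs]);print("scene corners",Q.round(4))
b,e=tri(ray("top",310.8,247.7),ray("scene",343.9,234.9)); print("ball",b,e)
d=b-o; print("r",np.hypot(*d[:2]),"ang-yaw",np.arctan2(d[1],d[0])-yaw,"q",np.arctan2(d[1],d[0])-yaw+1.5)
for n,u,v in(("top",208/4+219.6,100/4+194.6),("scene",246/5+324.6,50/5+219.6)): print(n,onz(n,u,v,.2))
print("proj knob top",proj("top",[*o[:2],.2]),proj("scene",[*o[:2],.2]),proj("top",[*o[:2],.166]),proj("scene",[*o[:2],.166]))
print("bowl",onz("top",334,240,.03),"jar",onz("top",225,243,.075))
E
python3 - <<'E'
import cv2
for n,r in(("top",(262,212,292,248)),("scene",(355,222,390,275))):
    a=cv2.imread(f"pics/{n}0.png")[r[1]:r[3],r[0]:r[2]]
    cv2.imwrite(f"pics/k{n}.png",cv2.resize(a,None,fx=11,fy=11,interpolation=0))
E
```

```text
[[0.6051 0.1786 0.016 ]
 [0.634  0.0652 0.016 ]
 [0.4544 0.0163 0.016 ]
 [0.4238 0.1305 0.016 ]] [0.11701451 0.18611451 0.11823245 0.1875729 ]
yaw 0.2625606774933292 yaw from y 0.25541609672653426
origin [0.54866856 0.10286822 0.016     ]
scene corners [[0.647  0.0754 0.016 ]
 [0.6125 0.1841 0.016 ]
 [0.4296 0.1358 0.016 ]
 [0.462  0.0227 0.016 ]]
ball [0.52598025 0.02820793 0.14894065] [np.float64(0.00030620785565884143), np.float64(0.00030620785565891776)]
r 0.07803152510660054 ang-yaw -2.1283762507968236 q -0.6283762507968236
top [0.5646945  0.10832242 0.2       ]
scene [0.53717708 0.10321009 0.2       ]
proj knob top [273.44774652 227.76624412] [371.05086381 232.63834494] [274.81474858 231.68369957] [370.47219683 245.70999544]
bowl [ 0.5723809  -0.01890819  0.03      ] jar [0.53344335 0.21763157 0.075     ]
```

View pics/ktop.png

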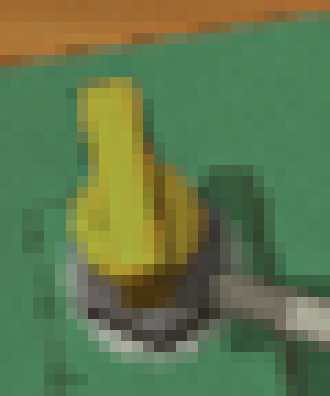

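View pics/kscene.png

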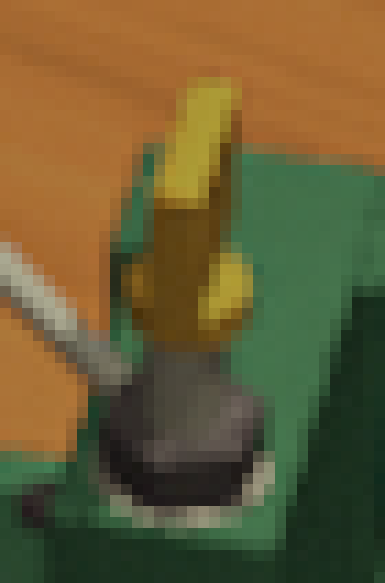

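```bash
python3 - <<'E'
from h import *
def T(p): return (p[0]/11+262-.5,p[1]/11+212-.5)
def S(p): return (p[0]/11+355-.5,p[1]/11+222-.5)
for a,b in(((110,80),(212,80)),((130,272),(185,205)),((118,175),(200,143))):
    print(tri(ray("top",*T(a)),ray("scene",*S(b))), onz("top",*T(a),.2),onz("scene",*S(b),.2))
# nut base washer / anvil top in scene: anvil ellipse center
for z in(.04,.05,.055): print(z,onz("scene",226/5+324.5,352/5+219.5,z))
# bolts
t=[(148,126),(301,101),(343,354),(186,383)]; s=[(92,467),(301,505),(361,271)]
print([onz("top",u/4+219.5,v/4+194.5,.02).round(4).tolist() for u,v in t]); print([onz("scene",u/5+324.5,v/5+219.5,.02).round(4).tolist() for u,v in s])
E
```

```text
(array([0.55979549, 0.10968163, 0.22028954]), [np.float64(0.0036127578915468635), np.float64(0.0036127578915467664)]) [0.5663401  0.10870666 0.2       ] [0.53479267 0.10194401 0.2       ]
(array([0.53855858, 0.10198227, 0.17298843]), [np.float64(0.0023239152354039595), np.float64(0.002323915235403934)]) [0.53179749 0.10121959 0.2       ] [0.56957814 0.11411522 0.2       ]
(array([0.54950304, 0.10626829, 0.19719175]), [np.float64(0.0007023318034667366), np.float64(0.0007023318034667337)]) [0.54915606 0.10532445 0.2       ] [0.55238652 0.10840332 0.2       ]
0.04 [0.54581748 0.10434396 0.04      ]
0.05 [0.55523426 0.10879155 0.05      ]
0.055 [0.55994266 0.11101535 0.055     ]
[[0.5905, 0.1615, 0.02], [0.6136, 0.0754, 0.02], [0.4698, 0.0367, 0.02], [0.4452, 0.1227, 0.02]]
[[0.6177, 0.078, 0.02], [0.5934, 0.1647, 0.02], [0.4492, 0.1247, 0.02]]
```

```bash
python3 - <<'E'
from h import *
print("mid base corners",[onz("top",u,v,.02).round(3).tolist() for u,v in((340,306),(407,299),(424,412),(355,420))])
print("mid ball",tri(ray("top",445,334.5),ray("scene",278.5,153)))
print("mid knob",tri(ray("top",393,344),ray("scene",320,142)))
o=np.array([.5507,.106]);yaw=.262
for q in(-.64,-.75,.5,1):
    a=yaw+q-1.5;print(q,(o+.08*np.array([np.cos(a),np.sin(a)])).round(4),a)
print(proj("top",[.551,.106,.2]),proj("scene",[.551,.106,.2]))
E
```

```text
mid base corners [[0.426, -0.046, 0.02], [0.455, -0.194, 0.02], [0.217, -0.244, 0.02], [0.187, -0.098, 0.02]]
mid ball (array([ 0.37395073, -0.24047432,  0.19286584]), [np.float64(0.0020414581195792), np.float64(0.0020414581195792006)])
mid knob (array([ 0.34586909, -0.13809895,  0.23779701]), [np.float64(0.0015744450266129268), np.float64(0.0015744450266130072)])
-0.64 [0.5265 0.0297] -1.8780000000000001
-0.75 [0.5183 0.0329] -1.988
0.5 [0.6099 0.0522] -0.738
1 [0.6284 0.0871] -0.238
[271.99015885 226.46475349] [371.92025902 233.75180005]
```

Call:
carry_out(moves=[[-0.33,0.5,0,-0.09,-1],[-0.66,1,0,-0.18,-1],[-0.66,1,0,-0.27,-1],[-0.66,1,0,-0.36,-1],[-0.66,1,0,-0.427,-1],[-0.66,1,0,-0.427,-1]])

```text
clock: 0.7
eef_pos: [0.264, 0.3582, 0.256]
tool_rot: [0.609, 0.793, -0.0, -0.0]
ft_force: [0.1, -0.5, -0.6]
grip_width: 0.0002
```

```bash
cat >> h.py <<'E'
O=np.array([.5507,.106]);YAW=.262
def st():
    o=bot.get_obs(); M=R.from_quat(o['tool_rot']).as_matrix(); p=o['eef_pos']; d=p[:2]-O
    c,s=np.cos(YAW),np.sin(YAW)
    print("t %.2f"%o['clock'],"p",p.round(4),"xang %.3f"%np.arctan2(M[1,0],M[0,0]),"q",o['joint_pos'].round(3),"stand",(1e3*np.array([c*d[0]+s*d[1],-s*d[0]+c*d[1]])).round(1),"F",o['ft_force'].round(2),"T",o['ft_torque'].round(3),"tau6 %.4f"%o['tau'][5],"w %.4f"%o['grip_width'])
    return o
E
python3 -c "
from h import *
st()"
```

```text
t 0.70 p [0.264  0.3582 0.256 ] xang 1.833 q [ 0.936  0.133 -0.13   1.309  0.     0.674] stand [-211.6  317.9] F [ 0.05 -0.48 -0.62] T [-0.055  0.002 -0.051] tau6 -0.4792 w 0.0002
```

Call:
carry_out(moves=[[-0.48,0.16,0,0,-1],[-0.96,0.32,0,0,-1]])

```text
clock: 0.9
eef_pos: [0.3189, 0.2755, 0.2559]
tool_rot: [0.607, 0.794, -0.0, 0.0]
ft_force: [1.7, 0.6, -0.1]
grip_width: 0.0
```

Call:
carry_out(moves=[[-0.48,0.16,0,0,-1],[-0.96,0.32,0,0,-1]])

```text
clock: 1.1
eef_pos: [0.3747, 0.1907, 0.2562]
tool_rot: [0.609, 0.793, -0.0, -0.0]
ft_force: [0.7, -0.1, 0.9]
grip_width: -0.0004
```

Call:
carry_out(moves=[[-0.48,0.16,0,0,-1],[-0.96,0.32,0,0,-1]])

```text
clock: 1.3
eef_pos: [0.4301, 0.107, 0.2562]
tool_rot: [0.609, 0.793, 0.0, -0.0]
ft_force: [1.8, 0.2, -0.6]
grip_width: -0.0
```

Call:
carry_out(moves=[[-0.48,0.16,0,0,-1],[-0.96,0.32,0,0,-1],[-0.96,0.32,0,0,-1],[-0.96,0.32,0,0,-1]])

```text
clock: 1.7
eef_pos: [0.4854, 0.0234, 0.2556]
tool_rot: [0.61, 0.792, -0.0, -0.001]
ft_force: [-1.1, -0.1, -0.4]
grip_width: -0.0
```

```bash
python3 -c "
from h import *
st()
cv2.imwrite('pics/a.png',cv2.resize(imaging.camera('scene')[180:340,290:450],None,fx=3.5,fy=3.5)[:,:,::-1])
st()"
```

```text
t 1.70 p [0.4854 0.0234 0.2556] xang 1.829 q [ 0.048  0.214 -0.031  1.327  0.    -0.211] stand [-84.5 -62.9] F [-1.13 -0.14 -0.43] T [0.063 0.051 0.027] tau6 -0.0199 w -0.0000
t 1.75 p [0.4848 0.0244 0.2557] xang 1.832 q [ 5.000e-02  2.130e-01 -3.200e-02  1.328e+00  1.000e-03 -2.110e-01] stand [-84.8 -61.8] F [-0.64  0.46  0.07] T [ 0.04   0.011 -0.022] tau6 0.0060 w -0.0001
```

View pics/a.png

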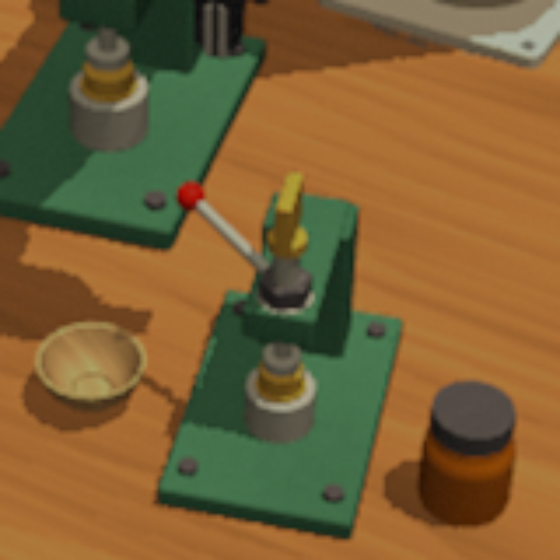

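The gripper is on the robot's side of the ball, and nothing has moved. I'll descend and push the lever.

Call:
carry_out(moves=[[-0.05,0,0.5,0,-1],[-0.05,0,0.91,0,-1],[-0.05,0,0.91,0,-1]])

```text
clock: 2.05
eef_pos: [0.4811, 0.0209, 0.1602]
tool_rot: [0.607, 0.794, -0.004, -0.005]
ft_force: [-0.8, -0.4, -0.8]
grip_width: 0.0
```

Call:
carry_out(moves=[[0,0.1,0,0,-1],[0,0.2,0,0,-1],[0,0.25,0,0,-1],[0,0.3,0,0,-1],[0,0.35,0,0,-1],[0,0.4,0,0,-1],[0,0.45,0,0,-1],[0,0.5,0,0,-1],[0,0.5,0,0,-1]])

```text
clock: 2.95
eef_pos: [0.536, 0.0328, 0.1653]
tool_rot: [0.608, 0.794, 0.001, 0.0]
ft_force: [-1.4, 0.9, -0.2]
grip_width: -0.0
```

```bash
python3 -c "
from h import *
st()
cv2.imwrite('pics/b.png',cv2.resize(imaging.camera('scene')[180:340,290:450],None,fx=3.5,fy=3.5)[:,:,::-1])
st()"
```

```text
t 2.95 p [0.536  0.0328 0.1653] xang 1.834 q [ 6.10e-02  3.68e-01 -6.20e-02  1.14e+00  1.00e-03 -2.02e-01] stand [-33.2 -66.9] F [-1.42  0.89 -0.25] T [ 0.092  0.105 -0.001] tau6 0.0130 w -0.0000
t 3.00 p [0.5358 0.0328 0.1653] xang 1.834 q [ 6.10e-02  3.67e-01 -6.20e-02  1.14e+00  1.00e-03 -2.03e-01] stand [-33.4 -66.9] F [ 0.46  0.18 -0.07] T [ 0.149 -0.012 -0.039] tau6 0.0094 w -0.0001
```

View pics/b.png

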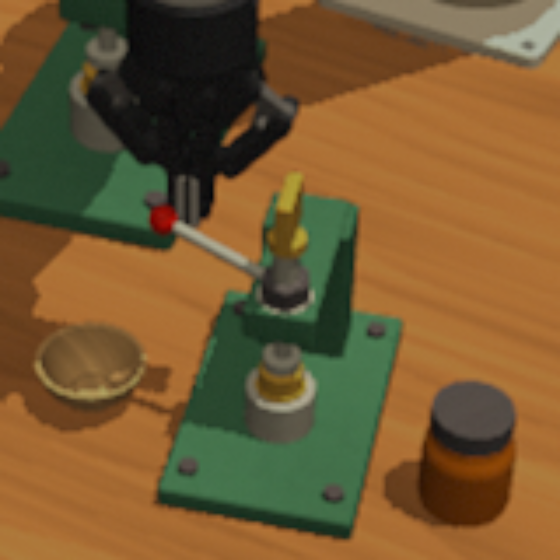

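Call:
carry_out(moves=[[0,0.08,0,0,-1],[0,0.16,0,0,-1],[0,0.24,0,0,-1],[0,0.32,0,0,-1],[0,0.4,0,0,-1],[0,0.48,0,0,-1],[0,0.56,0,0,-1],[0,0.64,0,0,-1],[0,0.7,0,0,-1],[0,0.7,0,0,-1]])

```text
clock: 4.0
eef_pos: [0.6035, 0.0508, 0.1652]
tool_rot: [0.608, 0.794, 0.0, 0.0]
ft_force: [-0.2, -1.5, -0.1]
grip_width: -0.0001
```

Call:
carry_out(moves=[[0,-0.1,0,0,-1],[0,-0.1,0,0,-1],[0,-0.1,0,0,-1]])

```text
clock: 4.3
eef_pos: [0.593, 0.0479, 0.1656]
tool_rot: [0.608, 0.794, 0.0, 0.0]
ft_force: [0.2, 0.6, 1.0]
grip_width: -0.0
```

```bash
python3 -c "
from h import *
im=imaging.camera('scene');im2=imaging.camera('top')
cv2.imwrite('pics/c.png',cv2.resize(im[180:340,290:450],None,fx=3.5,fy=3.5)[:,:,::-1])
st()
rb=[blobs(i,(0,190,90),(5,255,255),r)[0] for i,r in((im2,(235,200,345,310)),(im,(325,220,410,335)))];print(rb)
try:
  b,e=tri(ray('top',*rb[0][0][1]),ray('scene',*rb[1][0][1]));d=b[:2]-O;print(b,e,'q',np.arctan2(d[1],d[0])-YAW+1.5)
except Exception as ex: print(ex)"
```

```text
t 4.40 p [0.5932 0.048  0.1656] xang 1.834 q [ 0.081  0.478  0.11   1.202  0.    -0.182] stand [ 26.1 -67.1] F [-0.39  0.37 -0.62] T [-0.022 -0.028 -0.03 ] tau6 0.0003 w 0.0001
[[], [(np.int32(51), (np.float64(338.2), np.float64(265.6)), (np.int32(335), np.int32(262), np.int32(8), np.int32(8)))]]
list index out of range
```

View pics/c.png

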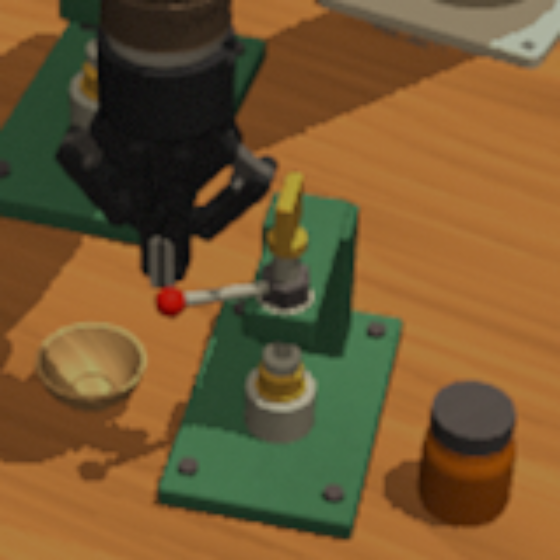

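Call:
carry_out(moves=[[0,0,-0.5,0,-0.3],[0,0,-1,0,-0.3],[0.33,-0.13,-1,0,-0.3],[0.67,-0.26,-1,0,-0.3],[0.67,-0.26,-1,0,-0.3],[0.67,-0.26,-1,0,-0.3]])

```text
clock: 5.0
eef_pos: [0.5504, 0.1065, 0.2657]
tool_rot: [0.608, 0.794, 0.0, 0.0]
ft_force: [0.3, -1.2, 0.6]
grip_width: 0.0299
```

```bash
python3 -c "
from h import *
im=imaging.camera('scene')
cv2.imwrite('pics/d.png',cv2.resize(im[150:310,290:450],None,fx=3.5,fy=3.5)[:,:,::-1])
st()
b=onz('scene',338.2,265.6,.15);d=b[:2]-O;print(b,'q',np.arctan2(d[1],d[0])-YAW+1.5,np.hypot(*d))
rb=blobs(im,(0,190,90),(5,255,255),(325,220,410,335))[0];print(rb)"
```

```text
t 5.05 p [0.5507 0.1059 0.2654] xang 1.834 q [ 0.19   0.359  0.192  1.403 -0.    -0.073] stand [-0.1 -0.1] F [ 0.17  0.09 -0.3 ] T [-0.007 -0.037  0.05 ] tau6 0.0012 w 0.0299
[0.61844809 0.0668475  0.15      ] q 0.7139793043884549 0.0782478285020334
[(np.int32(47), (np.float64(338.4), np.float64(265.7)), (np.int32(335), np.int32(262), np.int32(8), np.int32(8)))]
```

View pics/d.png

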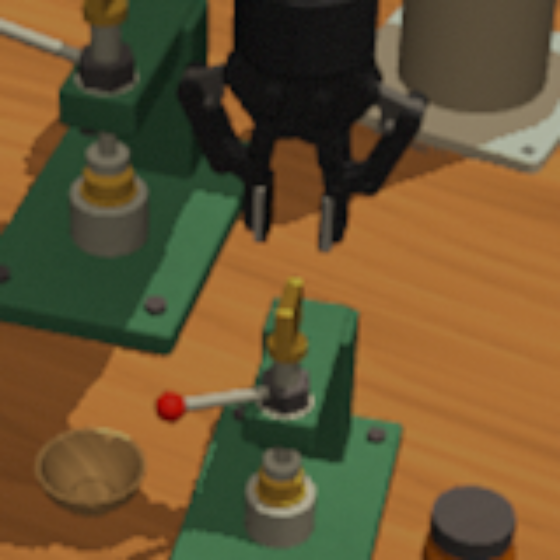

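Call:
carry_out(moves=[[0,0,0.3,0,-0.3],[0,0,0.6,0,-0.3],[0,0,0.7,0,-0.3],[0,0,0.7,0,-0.3]])

```text
clock: 5.45
eef_pos: [0.5496, 0.1049, 0.1932]
tool_rot: [0.609, 0.793, -0.002, -0.001]
ft_force: [-0.1, 0.4, 0.5]
grip_width: 0.03
```

```bash
python3 -c "
from h import *
im=imaging.camera('scene')
cv2.imwrite('pics/e.png',cv2.resize(im[200:280,330:410],None,fx=7,fy=7)[:,:,::-1])
st()"
```

```text
t 5.50 p [0.5505 0.1052 0.195 ] xang 1.833 q [ 0.189  0.393  0.057  1.236 -0.    -0.073] stand [-0.3 -0.7] F [0.21 0.65 0.3 ] T [ 0.036 -0.014  0.006] tau6 -0.0011 w 0.0301
```

View pics/e.png

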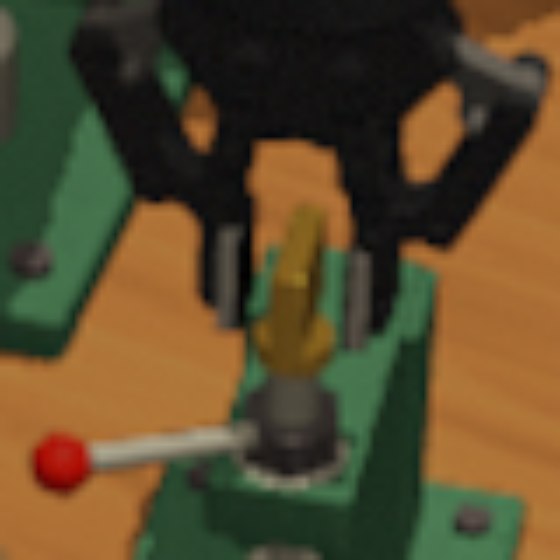

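The wing sits between the pads: their inner edges are at x 240 and 345 and the wing is at about 295. Closing now.

Call:
carry_out(moves=[[0,0,0,0,-1],[0,0,0,0,-1],[0,0,0,0,-1],[0,0,0,0,-1]])

```text
clock: 5.9
eef_pos: [0.5517, 0.1053, 0.197]
tool_rot: [0.609, 0.793, 0.001, 0.002]
ft_force: [2.1, -4.3, 5.3]
grip_width: 0.0093
```

```bash
cat >> h.py <<'E'
E
python3 -c "
from h import *
st()"
```

```text
t 5.90 p [0.5517 0.1053 0.197 ] xang 1.833 q [ 0.189  0.39   0.058  1.235 -0.002 -0.073] stand [ 0.8 -0.9] F [ 2.13 -4.3   5.32] T [-0.778 -0.26   0.007] tau6 0.0174 w 0.0093
```

Call:
carry_out(moves=[[0,0,0,0,-0.6],[-0.01,0,-0.04,0,-0.6],[-0.01,0,-0.04,0,-0.6],[-0.01,0,-0.04,0,-1],[-0.01,0,-0.04,0,-1],[-0.01,0,-0.04,0,-1],[-0.01,0,-0.04,0,-1]])

```text
clock: 6.6
eef_pos: [0.5506, 0.1048, 0.1995]
tool_rot: [0.608, 0.794, 0.0, 0.0]
ft_force: [-1.1, -1.6, 2.5]
grip_width: 0.0086
```

```bash
python3 -c "
from h import *
st()"
```

```text
t 6.60 p [0.5506 0.1048 0.1995] xang 1.834 q [ 0.188  0.389  0.063  1.245 -0.    -0.075] stand [-0.4 -1.1] F [-1.12 -1.56  2.5 ] T [-0.372  0.163  0.073] tau6 0.0079 w 0.0086
```

Call:
carry_out(moves=[[0,0,0,0.05,-1],[0,0,0,0.1,-1],[0,0,0,0.15,-1],[0,0,0,0.2,-1],[0,0,0,0.2,-1],[0,0,0,0.2,-1],[0,0,0,0.2,-1]])

```text
clock: 7.3
eef_pos: [0.5507, 0.1046, 0.1995]
tool_rot: [0.725, 0.689, -0.0, 0.0]
ft_force: [-1.4, -4.0, 4.8]
grip_width: 0.0089
```

```bash
python3 -c "
from h import *
st()"
```

```text
t 7.30 p [0.5507 0.1046 0.1995] xang 1.520 q [ 1.880e-01  3.890e-01  6.300e-02  1.245e+00 -1.000e-03  2.380e-01] stand [-0.4 -1.4] F [-1.4  -4.    4.78] T [-0.789  0.147 -0.005] tau6 0.0192 w 0.0089
```

Call:
carry_out(moves=[[0,0,0,0,-1],[0,0,0,0,-1]])

```text
clock: 7.5
eef_pos: [0.5507, 0.1046, 0.1995]
tool_rot: [0.725, 0.689, -0.0, 0.0]
ft_force: [-0.9, -4.3, 5.0]
grip_width: 0.0091
```

```bash
python3 -c "
from h import *
st();imaging.camera('scene');st()"
```

```text
t 7.50 p [0.5507 0.1046 0.1995] xang 1.520 q [ 1.880e-01  3.890e-01  6.300e-02  1.245e+00 -1.000e-03  2.390e-01] stand [-0.4 -1.4] F [-0.87 -4.35  4.95] T [-0.918  0.197  0.034] tau6 0.0233 w 0.0091
t 7.55 p [0.5507 0.1046 0.1995] xang 1.520 q [ 1.880e-01  3.890e-01  6.300e-02  1.245e+00 -1.000e-03  2.390e-01] stand [-0.4 -1.4] F [-0.73 -5.13  5.27] T [-0.942  0.138  0.017] tau6 0.0241 w 0.0086
```

Call:
carry_out(moves=[[-0.01,0,0,0.03,-1],[-0.01,0,0,0.06,-1],[-0.01,0,0,0.06,-1],[-0.01,0,0,0.06,-1]])

```text
clock: 7.95
eef_pos: [0.5506, 0.1043, 0.1995]
tool_rot: [0.756, 0.654, 0.0, -0.0]
ft_force: [-0.6, -2.2, 4.3]
grip_width: 0.0086
```

```bash
python3 -c "
from h import *
st()"
```

```text
t 7.95 p [0.5506 0.1043 0.1995] xang 1.427 q [1.870e-01 3.890e-01 6.200e-02 1.244e+00 1.000e-03 3.310e-01] stand [-0.5 -1.6] F [-0.6  -2.16  4.35] T [-0.419  0.2    0.004] tau6 0.0337 w 0.0086
```

Call:
carry_out(moves=[[0,0,0,0.03,-1],[0,0,0,0.06,-1],[0,0,0,0.06,-1],[0,0,0,0.06,-1]])

```text
clock: 8.35
eef_pos: [0.5506, 0.1042, 0.1995]
tool_rot: [0.786, 0.618, 0.0, -0.0]
ft_force: [-0.3, -2.3, 5.1]
grip_width: 0.0087
```

```bash
python3 -c "
from h import *
st()"
```

```text
t 8.35 p [0.5506 0.1042 0.1995] xang 1.332 q [0.187 0.389 0.062 1.244 0.    0.425] stand [-0.5 -1.7] F [-0.28 -2.27  5.13] T [-0.485  0.165  0.029] tau6 0.0313 w 0.0087
```

Call:
carry_out(moves=[[0,0,0,0.03,-1],[0,0,0,0.06,-1],[0,0,0,0.06,-1],[0,0,0,0.06,-1]])

```text
clock: 8.75
eef_pos: [0.5506, 0.1042, 0.1995]
tool_rot: [0.814, 0.58, 0.0, -0.0]
ft_force: [-0.6, -2.2, 4.9]
grip_width: 0.0088
```

```bash
python3 -c "
from h import *
st()"
```

```text
t 8.75 p [0.5506 0.1042 0.1995] xang 1.238 q [0.187 0.389 0.062 1.244 0.    0.52 ] stand [-0.6 -1.8] F [-0.61 -2.2   4.94] T [-0.455  0.223  0.03 ] tau6 0.0314 w 0.0088
```

Call:
carry_out(moves=[[0,0,0,0.03,-1],[0,0,0,0.06,-1],[0,0,0,0.06,-1],[0,0,0,0.06,-1]])

```text
clock: 9.15
eef_pos: [0.5506, 0.104, 0.1995]
tool_rot: [0.841, 0.541, 0.0, -0.0]
ft_force: [-1.3, -3.4, 5.0]
grip_width: 0.0088
```

```bash
python3 -c "
from h import *
st()"
```

```text
t 9.15 p [0.5506 0.104  0.1995] xang 1.144 q [0.187 0.389 0.062 1.244 0.    0.614] stand [-0.6 -1.9] F [-1.31 -3.36  5.03] T [-0.549  0.219  0.021] tau6 0.0318 w 0.0088
```

Call:
carry_out(moves=[[0,0,0,0.03,-1],[0,0,0,0.06,-1],[0,0,0,0.06,-1],[0,0,0,0.06,-1]])

```text
clock: 9.55
eef_pos: [0.5505, 0.104, 0.1995]
tool_rot: [0.866, 0.501, 0.0, -0.0]
ft_force: [-0.8, -2.6, 6.1]
grip_width: 0.0087
```

```bash
python3 -c "
from h import *
st()"
```

```text
t 9.55 p [0.5505 0.104  0.1995] xang 1.049 q [0.187 0.389 0.062 1.244 0.    0.708] stand [-0.7 -1.9] F [-0.75 -2.63  6.13] T [-0.581  0.202  0.047] tau6 0.0322 w 0.0087
```

Call:
carry_out(moves=[[0,0,0,0.03,-1],[0,0,0,0.06,-1],[0,0,0,0.06,-1],[0,0,0,0.06,-1]])

```text
clock: 9.95
eef_pos: [0.5505, 0.1039, 0.1995]
tool_rot: [0.888, 0.46, -0.0, 0.0]
ft_force: [-1.0, -3.1, 5.8]
grip_width: 0.0091
```

```bash
python3 -c "
from h import *
st()"
```

```text
t 9.95 p [0.5505 0.1039 0.1995] xang 0.955 q [ 0.187  0.389  0.062  1.245 -0.     0.802] stand [-0.7 -2. ] F [-1.02 -3.15  5.79] T [-0.623  0.24   0.043] tau6 0.0325 w 0.0091
```

Call:
carry_out(moves=[[0,0,0,0.03,-1],[0,0,0,0.06,-1],[0,0,0,0.06,-1],[0,0,0,0.06,-1]])

```text
clock: 10.35
eef_pos: [0.5504, 0.1038, 0.1995]
tool_rot: [0.909, 0.417, -0.0, 0.0]
ft_force: [-2.0, -3.5, 5.6]
grip_width: 0.0089
```

```bash
python3 -c "
from h import *
st()"
```

```text
t 10.35 p [0.5504 0.1038 0.1995] xang 0.861 q [ 0.187  0.389  0.062  1.245 -0.     0.897] stand [-0.8 -2. ] F [-2.02 -3.46  5.64] T [-0.641  0.216  0.054] tau6 0.0327 w 0.0089
```

Call:
carry_out(moves=[[0,0,0,0.03,-1],[0,0,0,0.06,-1],[0,0,0,0.06,-1],[0,0,0,0.06,-1]])

```text
clock: 10.75
eef_pos: [0.5504, 0.1037, 0.1995]
tool_rot: [0.927, 0.374, -0.0, 0.0]
ft_force: [-2.2, -3.7, 5.2]
grip_width: 0.0091
```

```bash
python3 -c "
from h import *
st();cv2.imwrite('pics/f.png',cv2.resize(imaging.camera('scene')[200:320,310:430],None,fx=5,fy=5)[:,:,::-1])"
```

```text
t 10.75 p [0.5504 0.1037 0.1995] xang 0.766 q [ 0.186  0.389  0.062  1.245 -0.     0.991] stand [-0.9 -2.1] F [-2.21 -3.68  5.18] T [-0.713  0.257  0.044] tau6 0.0329 w 0.0091
```

View pics/f.png

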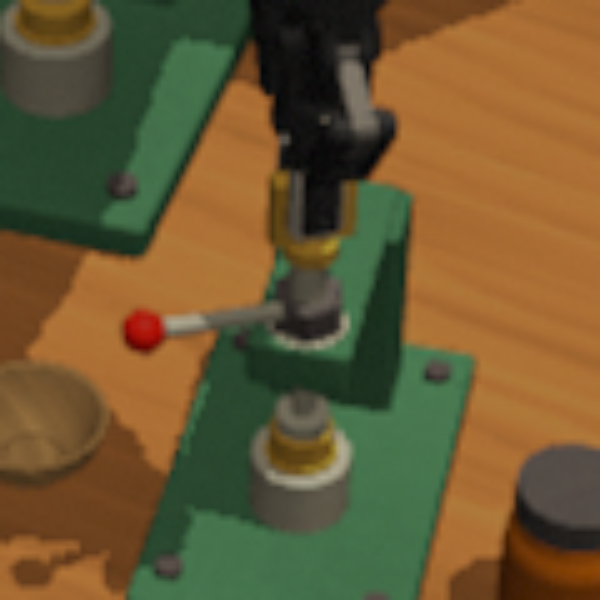

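The wing has turned with the jaws and the lever is unchanged (ball at picture pixel 145,328). The torque is still at its free value of about 0.032 N m, so I'll keep going.

Call:
carry_out(moves=[[0,0,0,0.03,-1],[0,0,0,0.06,-1],[0,0,0,0.06,-1],[0,0,0,0.06,-1]])

```text
clock: 11.2
eef_pos: [0.5503, 0.1037, 0.1995]
tool_rot: [0.944, 0.33, -0.0, 0.0]
ft_force: [-1.6, -3.1, 5.8]
grip_width: 0.0088
```

```bash
python3 -c "
from h import *
st()"
```

```text
t 11.20 p [0.5503 0.1037 0.1995] xang 0.672 q [ 0.186  0.388  0.062  1.245 -0.     1.085] stand [-1.  -2.1] F [-1.59 -3.11  5.82] T [-0.774  0.301  0.017] tau6 0.0331 w 0.0088
```

Call:
carry_out(moves=[[0,0,0,0.03,-1],[0,0,0,0.06,-1],[0,0,0,0.06,-1],[0,0,0,0.06,-1]])

```text
clock: 11.6
eef_pos: [0.5502, 0.1036, 0.1995]
tool_rot: [0.959, 0.285, -0.0, 0.0]
ft_force: [-1.7, -4.0, 6.6]
grip_width: 0.0089
```

```bash
python3 -c "
from h import *
st()"
```

```text
t 11.60 p [0.5502 0.1036 0.1995] xang 0.578 q [ 1.860e-01  3.880e-01  6.200e-02  1.245e+00 -1.000e-03  1.179e+00] stand [-1.1 -2.2] F [-1.75 -4.04  6.59] T [-0.837  0.345  0.019] tau6 0.0332 w 0.0089
```

Call:
carry_out(moves=[[0,0,0,0.03,-1],[0,0,0,0.06,-1],[0,0,0,0.06,-1],[0,0,0,0.06,-1]])

```text
clock: 12.0
eef_pos: [0.5501, 0.1036, 0.1995]
tool_rot: [0.971, 0.239, -0.0, 0.0]
ft_force: [-2.6, -3.9, 5.7]
grip_width: 0.009
```

```bash
python3 -c "
from h import *
st()"
```

```text
t 12.00 p [0.5501 0.1036 0.1995] xang 0.484 q [ 1.860e-01  3.880e-01  6.200e-02  1.245e+00 -1.000e-03  1.274e+00] stand [-1.2 -2.2] F [-2.63 -3.9   5.65] T [-0.804  0.343 -0.02 ] tau6 0.0411 w 0.0090
```

Contact: the torque has stepped up from 0.033 to 0.041. I'll take smaller steps from here.

Call:
carry_out(moves=[[0,0,0,0.03,-1],[0,0,0,0.05,-1],[0,0,0,0.05,-1],[0,0,0,0.05,-1]])

```text
clock: 12.4
eef_pos: [0.5501, 0.1035, 0.1995]
tool_rot: [0.98, 0.201, -0.001, 0.0]
ft_force: [-1.6, -3.5, 5.9]
grip_width: 0.0089
```

```bash
python3 -c "
from h import *
st()"
```

```text
t 12.40 p [0.5501 0.1035 0.1995] xang 0.405 q [ 1.860e-01  3.880e-01  6.200e-02  1.245e+00 -1.000e-03  1.352e+00] stand [-1.3 -2.2] F [-1.56 -3.5   5.91] T [-0.838  0.441  0.055] tau6 0.0552 w 0.0089
```

Call:
carry_out(moves=[[0,0,0,0.03,-1],[0,0,0,0.05,-1],[0,0,0,0.05,-1],[0,0,0,0.05,-1]])

```text
clock: 12.8
eef_pos: [0.55, 0.1035, 0.1995]
tool_rot: [0.987, 0.163, -0.001, 0.0]
ft_force: [-3.6, -5.4, 7.1]
grip_width: 0.0087
```

```bash
python3 -c "
from h import *
st()"
```

```text
t 12.80 p [0.55   0.1035 0.1995] xang 0.327 q [ 1.860e-01  3.880e-01  6.200e-02  1.246e+00 -1.000e-03  1.431e+00] stand [-1.3 -2.2] F [-3.6  -5.42  7.09] T [-0.821  0.447  0.144] tau6 0.0721 w 0.0087
```

Call:
carry_out(moves=[[0,0,0,0.03,-1],[0,0,0,0.05,-1],[0,0,0,0.05,-1],[0,0,0,0.05,-1]])

```text
clock: 13.2
eef_pos: [0.5499, 0.1035, 0.1995]
tool_rot: [0.992, 0.124, -0.001, 0.0]
ft_force: [-2.8, -4.4, 7.0]
grip_width: 0.0091
```

```bash
python3 -c "
from h import *
st()"
```

```text
t 13.20 p [0.5499 0.1035 0.1995] xang 0.248 q [ 1.860e-01  3.880e-01  6.200e-02  1.246e+00 -1.000e-03  1.509e+00] stand [-1.4 -2.3] F [-2.79 -4.4   6.97] T [-0.871  0.495  0.063] tau6 0.0896 w 0.0091
```

Call:
carry_out(moves=[[0,0,0,0.03,-1],[0,0,0,0.03,-1],[0,0,0,0.03,-1],[0,0,0,0.03,-1]])

```text
clock: 13.6
eef_pos: [0.5498, 0.1035, 0.1995]
tool_rot: [0.995, 0.1, -0.001, 0.0]
ft_force: [-3.1, -2.8, 7.2]
grip_width: 0.009
```

```bash
python3 -c "
from h import *
st()"
```

```text
t 13.60 p [0.5498 0.1035 0.1995] xang 0.201 q [ 1.860e-01  3.880e-01  6.200e-02  1.246e+00 -1.000e-03  1.556e+00] stand [-1.5 -2.2] F [-3.06 -2.81  7.17] T [-0.844  0.546  0.098] tau6 0.0953 w 0.0090
```

Excess torque is about 0.063 N m, which means roughly 9 N on the button. I'll release the knob and lift off.

Call:
carry_out(moves=[[0,0,0,0,-0.6],[0,0,0,0,-0.3],[0,0,0,0,-0.3],[0,0,0,0,-0.3],[0,0,-0.3,0,-0.3],[0,0,-0.7,0,-0.3],[0,0,-0.7,0,-0.3]])

```text
clock: 14.3
eef_pos: [0.5533, 0.1047, 0.275]
tool_rot: [0.995, 0.1, 0.005, -0.001]
ft_force: [0.4, -0.2, 0.5]
grip_width: 0.0298
```

```bash
python3 -c "
from h import *
st();cv2.imwrite('pics/g.png',cv2.resize(imaging.camera('scene')[200:320,310:430],None,fx=5,fy=5)[:,:,::-1])"
```

```text
t 14.30 p [0.5533 0.1047 0.275 ] xang 0.200 q [0.187 0.353 0.208 1.415 0.    1.557] stand [ 2.1 -1.9] F [ 0.43 -0.17  0.48] T [ 0.025 -0.072  0.009] tau6 0.0010 w 0.0298
```

View pics/g.png

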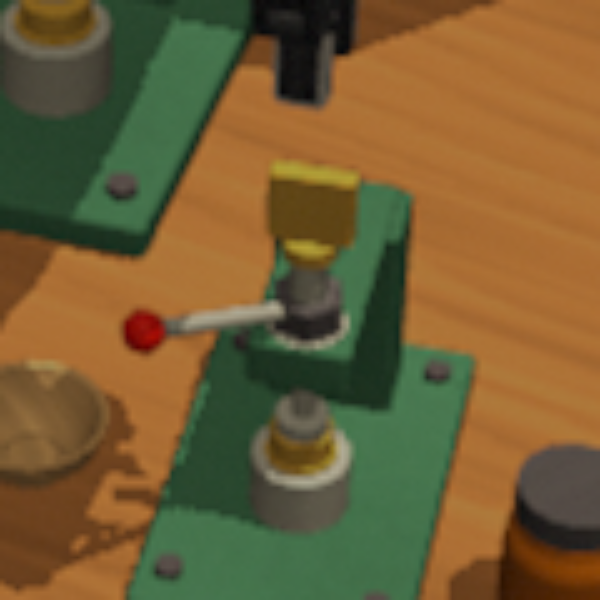

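Call:
carry_out(moves=[[0,0,0,-0.09,-1],[0,0,0,-0.18,-1],[0,0,0,-0.27,-1],[0,0,0,-0.36,-1],[0,0,0,-0.45,-1],[0,0,0,-0.54,-1],[0,0,0,-0.63,-1],[0,0,0,-0.72,-1],[0,0,0,-0.81,-1],[0,0,0,-0.9,-1],[0,0,0,-1,-1],[0,0,0,-1,-1],[0,0,0,-1,-1]])

```text
clock: 15.65
eef_pos: [0.5502, 0.104, 0.2683]
tool_rot: [0.634, 0.773, -0.001, -0.001]
ft_force: [0.6, -0.4, -0.0]
grip_width: 0.0002
```

Call:
carry_out(moves=[[-0.29,0.48,0,0,-1],[-0.58,0.97,0,0,-1],[-0.58,0.97,0,0,-1],[-0.58,0.97,0,0,-1],[-0.58,0.97,0.4,0,-1],[-0.58,0.97,0.4,0,-1]])

```text
clock: 16.25
eef_pos: [0.6527, 0.0664, 0.2231]
tool_rot: [0.633, 0.774, -0.004, -0.005]
ft_force: [-1.2, 1.1, -0.8]
grip_width: -0.0001
```

```bash
python3 -c "
from h import *
st();cv2.imwrite('pics/i.png',cv2.resize(imaging.camera('scene')[180:340,290:450],None,fx=3.5,fy=3.5)[:,:,::-1])"
```

```text
t 16.25 p [0.6527 0.0664 0.2231] xang 1.770 q [ 0.101  0.585  0.44   1.438  0.    -0.098] stand [ 88.3 -64.7] F [-1.16  1.1  -0.79] T [ 0.016  0.101 -0.016] tau6 0.0053 w -0.0001
```

View pics/i.png

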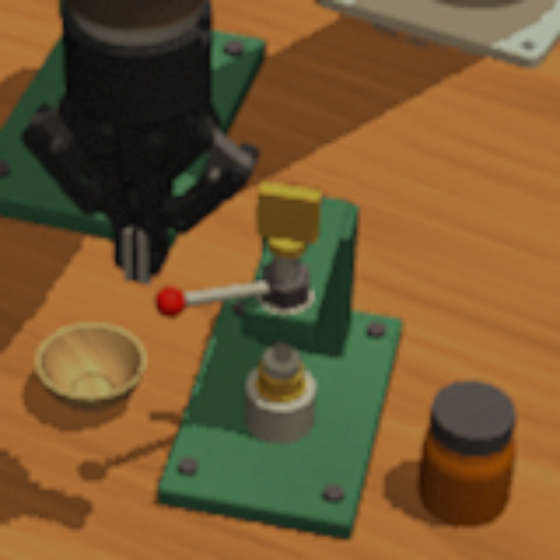

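Call:
carry_out(moves=[[0,0,0.3,0,-1],[0,0,0.62,0,-1],[0,0,0.62,0,-1],[0,0,0.62,0,-1]])

```text
clock: 16.7
eef_pos: [0.6573, 0.0668, 0.1692]
tool_rot: [0.633, 0.774, 0.0, 0.0]
ft_force: [-0.1, -0.2, 1.1]
grip_width: 0.0001
```

Call:
carry_out(moves=[[0,-0.1,0,0,-1],[-0.01,-0.2,0,0,-1],[-0.02,-0.3,0,0,-1],[-0.02,-0.4,0,0,-1],[-0.03,-0.5,0,0,-1],[-0.04,-0.6,0,0,-1],[-0.04,-0.7,0,0,-1],[-0.05,-0.75,0,0,-1],[-0.05,-0.8,0,0,-1],[-0.05,-0.8,0,0,-1]])

```text
clock: 17.7
eef_pos: [0.5807, 0.0457, 0.1693]
tool_rot: [0.633, 0.774, 0.001, 0.001]
ft_force: [1.5, 0.6, 1.9]
grip_width: 0.0
```

```bash
python3 -c "
from h import *
st();im=imaging.camera('scene')
cv2.imwrite('pics/j.png',cv2.resize(im[180:340,290:450],None,fx=3.5,fy=3.5)[:,:,::-1])
rb=blobs(im,(0,190,90),(5,255,255),(325,220,410,335))[0];print(rb)
b=onz('scene',*rb[0][1],.15);d=b[:2]-O;print(b,'q',np.arctan2(d[1],d[0])-YAW+1.5,np.hypot(*d))
"
```

```text
t 17.70 p [0.5807 0.0457 0.1693] xang 1.771 q [ 0.078  0.449  0.074  1.192  0.    -0.122] stand [ 13.4 -66. ] F [1.49 0.61 1.91] T [ 0.053 -0.223  0.002] tau6 0.0030 w 0.0000
[]Traceback (most recent call last):
  File "<string>", line 6, in <module>
    b=onz('scene',*rb[0][1],.15);d=b[:2]-O;print(b,'q',np.arctan2(d[1],d[0])-YAW+1.5,np.hypot(*d))
                   ~~^^^
IndexError: list index out of range
```

View pics/j.png

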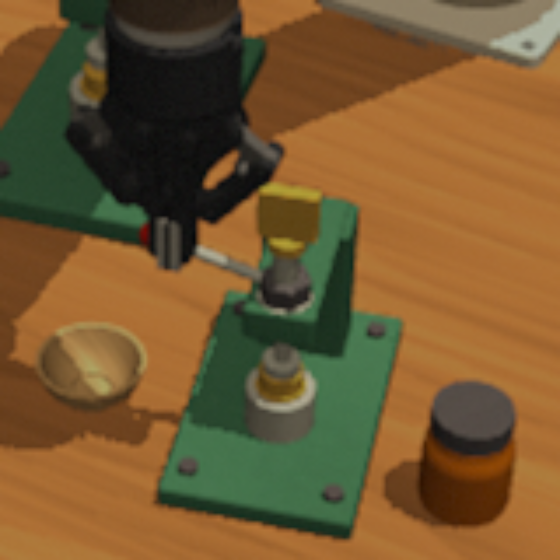

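Call:
carry_out(moves=[[0,-0.06,0,0,-1],[-0.01,-0.12,0,0,-1],[-0.01,-0.18,0,0,-1],[-0.02,-0.24,0,0,-1],[-0.02,-0.3,0,0,-1],[-0.02,-0.33,0,0,-1],[-0.02,-0.36,0,0,-1],[-0.02,-0.36,0,0,-1]])

```text
clock: 18.55
eef_pos: [0.5477, 0.0377, 0.1691]
tool_rot: [0.633, 0.774, 0.004, 0.002]
ft_force: [6.8, 3.7, 3.0]
grip_width: 0.0001
```

```bash
cat > ball.py <<'E'
from h import *
import sys
st();im=imaging.camera('scene');im2=imaging.camera('top');st()
cv2.imwrite(sys.argv[1],cv2.resize(im[180:340,290:450],None,fx=3.5,fy=3.5)[:,:,::-1])
R_={}
for n,i,r in(('scene',im,(325,210,410,335)),('top',im2,(235,200,345,310))):
    b=blobs(i,(0,190,90),(5,255,255),r,8)[0];print(n,[(int(x[0]),x[1]) for x in b])
    if b:
        c=max(b)[1];p=onz(n,*c,.15);d=p[:2]-O;print(p,'q',np.arctan2(d[1],d[0])-YAW+1.5,np.hypot(*d));R_[n]=c
if len(R_)==2:
    b,e=tri(ray('top',*R_['top']),ray('scene',*R_['scene']));d=b[:2]-O;print(b,e[0],'q',np.arctan2(d[1],d[0])-YAW+1.5)
E
python3 ball.py pics/k.png
```

```text
t 18.55 p [0.5477 0.0377 0.1691] xang 1.771 q [ 0.067  0.383 -0.029  1.151  0.003 -0.133] stand [-20.5 -65.2] F [6.8  3.72 3.03] T [ 0.864 -1.528 -0.048] tau6 -0.0582 w 0.0001
t 18.65 p [0.5477 0.0377 0.169 ] xang 1.772 q [ 0.068  0.383 -0.029  1.151  0.002 -0.133] stand [-20.6 -65.2] F [6.26 3.72 3.62] T [ 0.944 -1.48  -0.008] tau6 -0.0567 w 0.0002
scene []
top []
```

View pics/k.png

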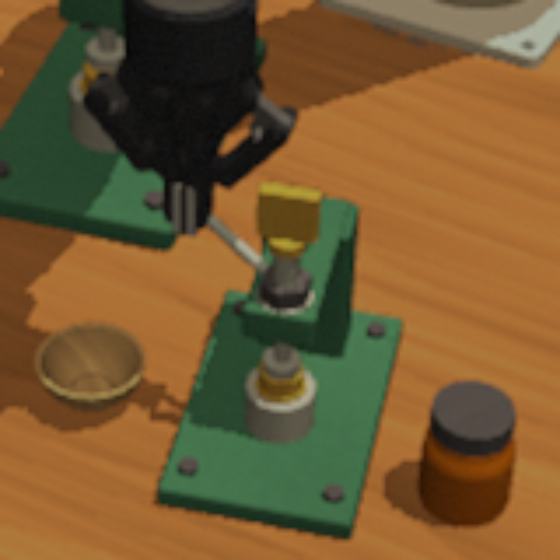

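The push force is about 7.2 N, or roughly 0.5 N m. I'll back off and check the angle.

Call:
carry_out(moves=[[0,0.15,0,0,-1],[0,0.3,0,0,-1],[0,0.3,-0.5,0,-1],[0,0.3,-1,0,-1],[0.5,0.3,-1,0,-1],[1,0.3,-1,0,-1],[1,0.3,-1,0,-1],[1,0.3,-1,0,-1]])

```text
clock: 19.45
eef_pos: [0.5529, 0.1411, 0.2663]
tool_rot: [0.632, 0.775, -0.002, -0.001]
ft_force: [-0.6, -0.5, -0.1]
grip_width: 0.0005
```

```bash
python3 ball.py pics/l.png
```

```text
t 19.45 p [0.5529 0.1411 0.2663] xang 1.774 q [ 2.50e-01  3.82e-01  2.28e-01  1.42e+00 -1.00e-03  4.70e-02] stand [11.2 33.3] F [-0.62 -0.51 -0.13] T [-0.033 -0.001  0.05 ] tau6 0.0186 w 0.0005
t 19.55 p [0.5536 0.1395 0.2665] xang 1.770 q [ 2.47e-01  3.82e-01  2.28e-01  1.42e+00 -1.00e-03  4.80e-02] stand [11.5 31.6] F [ 1.55 -0.45 -0.13] T [0.005 0.002 0.016] tau6 -0.0021 w 0.0001
scene [(40, (np.float64(342.8), np.float64(236.0)))]
[0.53143806 0.02891033 0.15      ] q -0.5776470207611952 0.07945966877629354
top [(49, (np.float64(311.5), np.float64(245.6)))]
[0.53038548 0.02690511 0.15      ] q -0.5841997054726082 0.08166199878783882
[0.53033505 0.02754199 0.1487585 ] 0.0006680185965242413 q -0.5867568277708664
```

View pics/l.png

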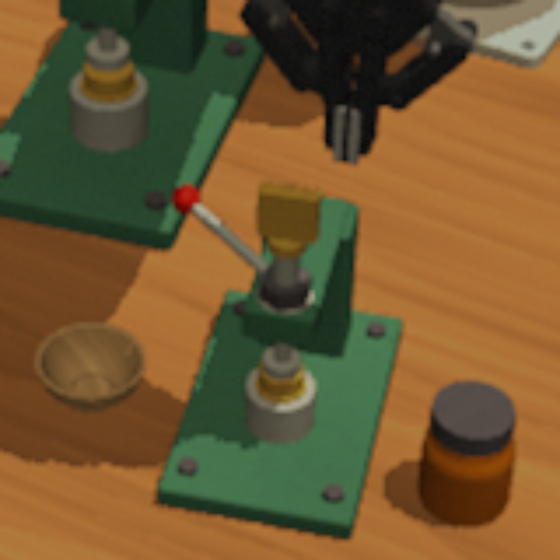

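```bash
python3 -c "
from workcell import order
print(order.job_done())"
```

```text
the job is handed in; nothing more can be done
None
```

The depth stop is set and the job is handed in at about 19.6 s of the 72 s allowed; no verdict was reported.

- **Slackening:** I pushed the lever from about -0.64 rad to +0.71 rad, read from the camera images.
- **Stop screw:** I pinched the knob and turned it clockwise about 1.6 rad. Torque stayed at 0.032 N m until the foot touched at about 1.35 rad. I stopped at 0.095 N m, which by the given torque figures is roughly 9–11 N on the button.
- **Tightening:** I swung the lever back with about 7 N, or roughly 0.5 N m. After backing off, the two views gave nut angles of -0.58 and -0.58 rad, and -0.59 rad together. That is inside the required range (below -0.45, above -1.25), though the view error could be about 0.03 rad.
- **End state:** The gripper was clear above the press with forces near zero. The bowl and jar looked unmoved in the last picture. The screwdriver was not in that crop, but the arm never went near it.

**Not measured:** The final force on the button was only inferred. Adding the 5–10 N that locking brings puts it at about 14–21 N. My two camera views disagreed by about 4 mm on where the stand is, so I used the average. The first grip on the knob pushed up on the tool with about 5 N, so I regripped 4 mm higher. That only helped briefly: the force was 5–7 N again while turning, with 2–6 N sideways.

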